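# Press-test three printed spring clips and reject the soft one

### The job

These three orange tool clips have just come off the printer, and one of them has a soft tongue. Go along the row from the robot's left to its right and press each clip's tongue from above with the fingertips on the white rib at mid-span, with about 8 N (never more than 14 N) for about half a second, and judge how far it gives: a good one goes down about 4 mm, the soft one about 7 mm. Then set the soft clip down flat on its back plate in the red tray, leaving the good two where they lie and the bottle, scraper, tape and hand tools around them undisturbed.

Things in the scene. Friction and masses are not known exactly. Their poses are not given: they have to be found in the camera images.
- clip_a: orange printed spring clip, loose, 80 g. Back plate 100 x 40 x 6 mm lies flat; root block 26 x 26 mm, top 46 mm above the underside, centred 36 mm towards +x: grip it there, across y. From the block a springy tongue, 72 long, 20 wide, 4 thick, runs to -x, its top 36 mm up. Origin: centre of the underside; x along the tongue towards the block, z up.
- clip_b: as clip_a: same look, sizes and axes
- clip_c: as clip_a: same look, sizes and axes
- rib_a: white round rib, 18 mm long, across the tongue of clip_a at mid-span, 36 mm from the root: the place to press, downwards. Origin 7 mm under the rib's crest, which is 41 mm above the clip's underside. x along the tongue towards the root block, y along the rib, z up.
- rib_b: as rib_a, on clip_b
- rib_c: as rib_a, on clip_c
- slot_left (a point): middle of the left place of the row of three on the build plate, on its top face; the clip lying within 25 mm of it is the clip of that place (left, right as the robot sees them: left is +y)
- slot_middle (a point): middle of the middle place of the row of three on the build plate, on its top face; the clip lying within 25 mm of it is the clip of that place (left, right as the robot sees them: left is +y)
- slot_right (a point): middle of the right place of the row of three on the build plate, on its top face; the clip lying within 25 mm of it is the clip of that place (left, right as the robot sees them: left is +y)
- build_plate: dark grey printer build plate 220 x 280 x 3 mm, fixed, on which the three clips lie in a row along its y, 88 mm apart. One of the three clips has a soft tongue; only pressing tells which. Pressed at its rib a good tongue needs 1.8 to 2.2 N per mm, the soft one about 1.1 N per mm; all spring back, and meet a stop about 9.5 mm down. Origin: centre of the underside
- reject_tray: open red tray, fixed, 190 (x) x 140 (y) x 40 mm high, walls and floor 4 to 5 mm thick; stands to the left or the right of the plate; origin: centre of the underside, a clip standing in it has its origin about 5 mm above
- parts_bin: open blue bin 170 x 130 x 55 mm, fixed, with yellow finished hooks in it, at the other side of the plate; not used; origin: centre of the underside
- bottle: clear empty PET bottle, 64 mm across, 213 mm tall, standing; a bystander; origin: underside, middle
- scraper: print scraper with black handle, 200 mm long, lying along its x; a bystander; origin: underside, middle
- tape_roll: grey roll of tape lying flat, 90 mm across, 24 mm high; a bystander; origin: underside, middle
- caliper: digital caliper lying flat, 230 mm long; a bystander; origin: underside, middle
- driver: blue-handled screwdriver, 190 mm long; a bystander; origin: underside, middle
Not all that is in view belongs to the job. What is shaped like the clip_c but black or blue is not meant. Leave any grey look-alike of the clip_a alone.

How it is judged:
By the outcome, as a careful person would: the job done as asked, in the order asked, and still so for the second after the job is handed in, with the robot touching nothing.
It also fails if it takes over 70 s, if anything falls off the work surface, if the arm or the gripper's body presses on something with over 40 N, if the wrist force passes 120 N, or if a joint passes its speed limit or range.

### The arm

A 6-joint arm with a two-finger parallel gripper is mounted at the origin on the work surface. World frame = base frame: x ahead of the robot, y to its left, z up, the work surface at z = 0. Lengths are in m, angles in rad, forces in N, time in s.
With the tool pointing down it reaches from about 0.275 to 0.75 m from the base axis. Payload 10.2 kg.
Tool frame: the origin (TCP) lies at the centre of the arm's flange, where the gripper is bolted on; the fingertips stand 173 mm ahead of it and the grasp point (between the pads) lies 155 mm ahead of it; z points along the fingers, y is the direction in which the jaws open and shut (so a half turn about z gives the same grasp; the last joint's range is limited). The gripper opens to 85 mm and grips with 20 to 120 N. Pads are 22 mm wide; open, the fingers measure 114 mm over their backs; the gripper's body (76 mm by 85 mm) begins 54 mm behind the grasp point. The pads swing forward as they close: fully open they stand 13 mm farther back than shut.
Start: joints at [-1.395, 0.313, 1.498, -0, 1.331, -0.223], TCP at [0.204, -0.484, 0.405] pointing down, gripper open.
Joint ranges: [-2.94, 2.94], [-0.97, 2.17], [0.19, 2.56], [-1.23, 4.37], [0.02, 3.11], [-2.88, 2.88]. Speed limits (rad/s): [2.39, 2.39, 3.01, 3.14, 3.14, 3.14].

### API

Orientations are given as a rotation vector (axis times angle).
In Python, from cell import r gives the robot as it stands.
- The arm moves only by the tool drive_tool, never from a script. Its argument "motion" is one flat list of numbers, 7 for each row, row after row: the gripper's target within -1 to 1 (shut at 1, half-way at 0, fully open at -1), then the shift along the tool's x, y, z in mm, then the turn, a rotation vector about the tool's x, y, z in rad. A call has exactly 10 rows; each row shifts and turns the commanded pose from where the row before left it, along the tool's axes as they then stand; what a row does not reach is not made up. A row lasts 1/10 s, in which the tool goes at most 50 mm and 8.59 degrees, less where a joint would pass 70% of its speed; a pose out of reach is approached as far as the arm can. A call with a gripper value outside its range is refused whole. The fingers move at their own pace and stop on an object; "force" is the grip in N (left out, the last holds). Time passes only in rows, so rows that do not move let the fingers close, or fill a call up. It gives the time, the measured TCP pose, the force and the opening at its end, in the units of the state.
- r.get_state(): the state, without advancing time (a new reading comes with each control period).
- r.capture(name): name is "scene" or "top"; returns a dict with "color" (480x640x3 uint8, blue, green, red), "mtx" (3x3 intrinsics, pixels), "origin" and "rotation" of the camera in the world. Camera axes: x right, y down, z forward; pixel columns grow to the right and rows downward; lengths in m; the calibration is good to about 2 mm. A picture is of the moment at which its call begins. There is no depth.
- r.job_done(): hands the job in, once; it reports no verdict.
Trained networks look in a picture, given as the dict that the camera call returned (one of the last four; its "shot" number tells which), for a name from the list of things; names that differ only in an ending like _2 or _b are one class to them, and where a whole thing is asked for, a point or a joint stands for the part that bears it (a point fixed in the world has none). Each returns a list of dicts, best first, with "confidence" (0 to 1); they miss things now and then, are a little off and sometimes report something else, mostly with a low value. They report only what shows in the picture. A call takes as long as a camera call. They do not tell look-alikes from the thing itself.
- r.trace(picture, target): "pixels" (480x640 bool, what is visible of it) and "rect" ([left, top, width, height] in pixels, round what is visible of it).
The state is a dict: "clock": time; "joints": joint angles; "qd": joint speeds; "tau": joint torques, N m; "ee_pos": TCP position; "ee_rot": TCP orientation; "ft_force": force on the tool from outside, world axes, zero at the start; "torque": the same for the moment, N m; "finger_gap": finger opening in m.
Only numpy, scipy, OpenCV 4.12 (cv2) and the standard library are available. Lean on these libraries where they do the work, as an engineer would, in place of code of your own. Each camera call takes 0.05 s, during which the arm holds its last target.

## Working session

There is one attempt and no reset: what is moved stays moved. The work goes in short steps, Python scripts to look and compute and a tool call to move; the robot and the scene stay as the last step left them, time stands still between calls to the robot, and variables do not carry over. Pictures are saved under pics/ and viewed, and the job is handed in when it is done.

Besides the shell and the picture viewer there is one more tool, called after ">>>" in YAML: its name, and indented under it one key for each argument. drive_tool: Moves the arm, as the interface text tells. Its arguments: {"type":"object","properties":{"motion":{"type":"array"},"force":{"type":"number"}},"required":["motion"]}

```bash
mkdir -p pics; ls
python3 - <<'E'
from cell import r
import cv2
s=r.get_state(); print(s)
for n in("scene","top"):
    p=r.capture(n); cv2.imwrite(f"pics/{n}0.png",p["color"]); print(n,p["mtx"],p["origin"],p["rotation"],p["shot"])
    for t in ("clip_a","rib_a","reject_tray","build_plate","bottle"):
        for d in r.trace(p,t): print(t,d["confidence"],d["rect"])
E
```

```text
pics
{'clock': 0.0, 'joints': array([-1.39540693e+00,  3.13483955e-01,  1.49842430e+00,  4.10245880e-05,
        1.33097264e+00, -2.23423164e-01]), 'qd': array([-0.0006462 ,  0.00138212,  0.00121194,  0.0006004 ,  0.00084742,
       -0.00124479]), 'tau': array([ 1.15076720e-03, -4.12276375e+01, -2.59739202e+01, -1.17862696e-04,
        4.20832264e-03,  9.24959778e-06]), 'ee_pos': array([ 0.20384634, -0.48378154,  0.40412236]), 'ee_rot': array([-3.07808161e+00, -6.22039991e-01, -1.11118568e-04]), 'ft_force': array([-0.5398032 ,  0.40951401,  1.20015202]), 'torque': array([-0.01001103,  0.00045424,  0.02995171]), 'finger_gap': 0.08540494031192182}
scene [[461.5986005    0.         325.63864273]
 [  0.         461.5986005  244.26550405]
 [  0.           0.           1.        ]] [1.34148975 0.4514768  0.74399014] [-1.28162786 -2.12782111  1.0615356 ] 1
clip_a 0.9 [416.5, 330.9, 53.2, 47.5]
clip_a 0.88 [327.2, 187.4, 14.8, 32.2]
clip_a 0.71 [347.9, 235.8, 32.6, 38.4]
clip_a 0.65 [379.5, 200.8, 29.5, 35.1]
clip_a 0.61 [318.7, 228.2, 27.1, 42.6]
clip_a 0.57 [284.9, 219.1, 36.7, 37.8]
rib_a
[... 306 characters left out ...]
    0.           1.        ]] [0.45690542 0.01473086 0.97608406] [-2.18445789  2.15993071 -0.14032918] 2
clip_a 0.96 [299.0, 236.3, 22.8, 53.2]
clip_a 0.83 [240.6, 331.8, 49.9, 49.8]
clip_a 0.79 [121.7, 133.9, 47.0, 51.8]
clip_a 0.78 [256.5, 231.7, 27.9, 57.4]
clip_a 0.67 [340.0, 227.6, 21.5, 54.5]
clip_a 0.58 [340.1, 328.9, 30.2, 56.9]
rib_a 0.55 [264.6, 263.3, 7.8, 6.5]
rib_a 0.53 [135.2, 160.9, 6.8, 5.7]
rib_a 0.37 [349.5, 259.7, 11.3, 1.9]
reject_tray 0.88 [113.0, 207.9, 80.9, 96.1]
build_plate 0.79 [245.7, 200.7, 133.8, 112.5]
build_plate 0.54 [298.1, 233.4, 27.8, 53.7]
bottle 0.71 [179.0, 111.1, 47.4, 58.6]
bottle 0.56 [340.5, 231.9, 22.2, 52.7]
bottle 0.54 [242.1, 204.6, 139.4, 110.9]
```

View pics/top0.png

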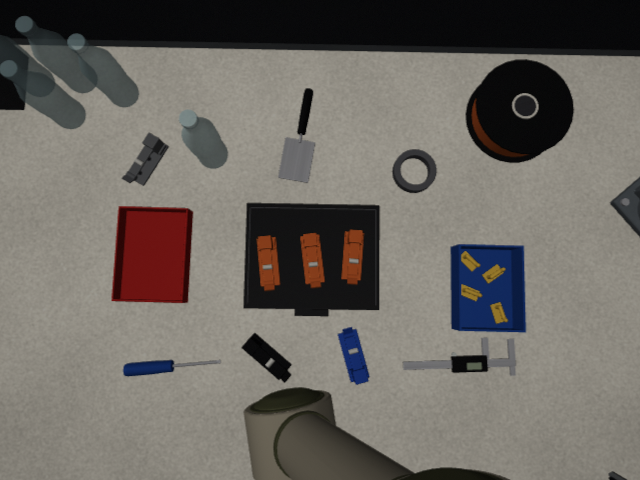

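View pics/scene0.png

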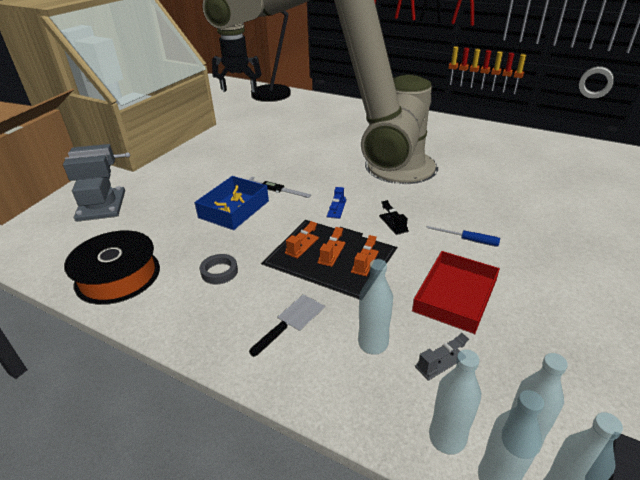

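Run:
```python
import cv2
a=cv2.imread("pics/top0.png"); cv2.imwrite("pics/topc.png",cv2.resize(a[195:320,230:390],None,fx=4.8,fy=4.8,interpolation=cv2.INTER_CUBIC))
a=cv2.imread("pics/scene0.png"); cv2.imwrite("pics/scc.png",cv2.resize(a[200:310,250:400],None,fx=5,fy=5,interpolation=cv2.INTER_CUBIC))
```

```text
(no output)
```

View pics/topc.png

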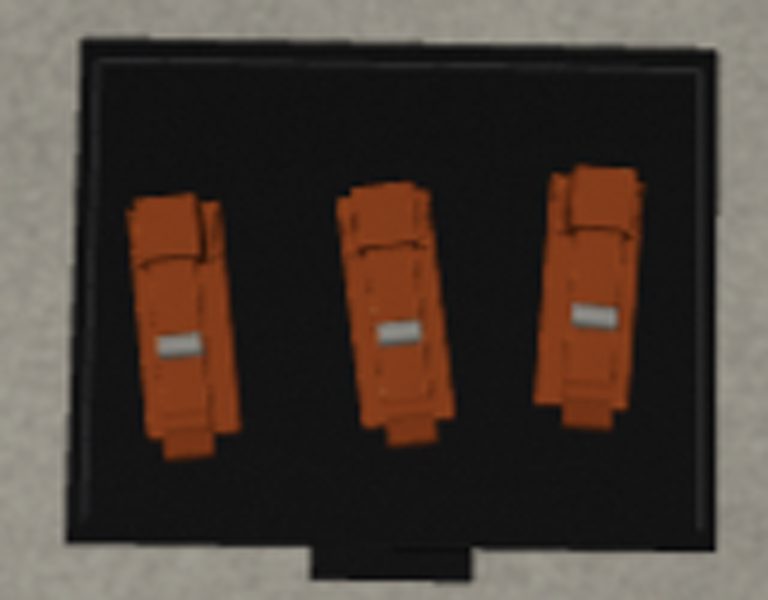

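View pics/scc.png

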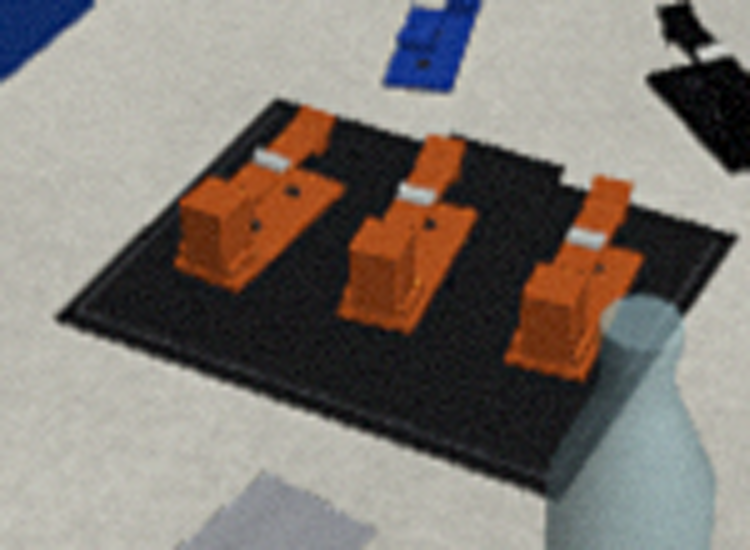

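The top picture has +x up and +y left. The three orange clips lie on the dark plate at about (267,262), (313,260) and (353,256), with white ribs at (267,267), (313,264) and (353,260). The red tray is at (153,255), on the robot's left. Three look-alikes don't match: black at (267,357), blue at (353,355) and grey at (146,160). The enlarged crop shows that only the three on the plate are orange. Next I'll fit the poses.

```bash
cat > h.py <<'E'
import numpy as np, cv2
from scipy.optimize import minimize
from scipy.spatial.transform import Rotation as R
def proj(p,X):
    Rm=R.from_rotvec(np.ravel(p["rotation"])).as_matrix() if np.size(p["rotation"])==3 else np.array(p["rotation"])
    c=(np.asarray(X,float)-p["origin"])@Rm
    q=c@np.array(p["mtx"]).T
    return q[:,:2]/q[:,2:]
def back(p,uv,z):
    Rm=R.from_rotvec(np.ravel(p["rotation"])).as_matrix()
    d=Rm@(np.linalg.inv(p["mtx"])@np.array([uv[0],uv[1],1.])); o=np.array(p["origin"])
    return o+d*(z-o[2])/d[2]
def box(x0,x1,y0,y1,z0,z1): return np.array([[x,y,z] for x in(x0,x1) for y in(y0,y1) for z in(z0,z1)])/1000
BOX=[box(-50,50,-20,20,0,6),box(23,49,-13,13,0,46),box(-49,23,-10,10,32,36)]
def clipmask(p,x,y,a,z=.003,S=4):
    m=np.zeros((480*S,640*S),np.uint8); Rz=R.from_euler('z',a).as_matrix()
    for b in BOX:
        u=proj(p,b@Rz.T+[x,y,z]); h=cv2.convexHull(((u+.5)*S-.5).astype(np.float32))
        cv2.fillConvexPoly(m,np.round(h).astype(np.int32),255)
    return cv2.resize(m,(640,480),interpolation=cv2.INTER_AREA)/255.
def orange(p,v=60):
    hs=cv2.cvtColor(p["color"],cv2.COLOR_BGR2HSV)
    return ((hs[...,0]>=4)&(hs[...,0]<=20)&(hs[...,1]>130)&(hs[...,2]>v))
E
cat > fit.py <<'E'
from h import *
from cell import r
P={n:r.capture(n) for n in("scene","top")}
p=P["top"]; m=orange(p); m[:190]=0;m[320:]=0;m[:,:230]=0;m[:,390:]=0
hs=cv2.cvtColor(p["color"],cv2.COLOR_BGR2HSV)
white=(hs[...,1]<60)&(hs[...,2]>110)
n,l,st,c=cv2.connectedComponentsWithStats(m.astype(np.uint8))
res=[]
for i in range(1,n):
    if st[i,4]<200: continue
    M=(l==i); x,y,w,h=st[i,:4]
    M=cv2.morphologyEx(M.astype(np.uint8),cv2.MORPH_CLOSE,np.ones((7,7)))*1.
    wy=np.argwhere(white[y:y+h,x:x+w]).mean(0)+[y,x]
    rib=back(p,wy[::-1],.044)
    f=lambda q:np.abs(clipmask(p,q[0],q[1],q[2])-M)[y-8:y+h+8,x-8:x+w+8].sum()
    best=None
    for a in(-.2,0,.2):
        o=minimize(f,[rib[0]+.013,rib[1],a],method="Nelder-Mead",options=dict(initial_simplex=np.array([[rib[0]+.013,rib[1],a]]+[[rib[0]+.013+.006*(k==0),rib[1]+.006*(k==1),a+.1*(k==2)] for k in range(3)])))
        if best is None or o.fun<best.fun: best=o
    q=best.x; e=np.array([np.cos(q[2]),np.sin(q[2])])
    print("clip",wy[::-1],"rib seen",rib[:2].round(4),"fit",q.round(4),"cost",best.fun,M.sum(),"rib from fit",(q[:2]-.013*e).round(4),"block",(q[:2]+.036*e).round(4))
    # scene check
    ps=P["scene"]; u=proj(ps,[[*(q[:2]-.013*e),.044]])[0]; ut=proj(ps,[[*(q[:2]+.036*e),.049]])[0]
    print("   scene rib pred",u.round(1),"block top",ut.round(1))
ps=P["scene"]
hs=cv2.cvtColor(ps["color"],cv2.COLOR_BGR2HSV); w=((hs[...,1]<40)&(hs[...,2]>110)).astype(np.uint8)
n,l,st,c=cv2.connectedComponentsWithStats(w[220:262,290:380])
for i in range(1,n):
    if 5<st[i,4]<200: print("scene white",c[i]+[290,220],st[i,4])
# tray
red=((hs:=cv2.cvtColor(p["color"],cv2.COLOR_BGR2HSV))[...,1]>180)&((hs[...,0]<4)|(hs[...,0]>175))&(hs[...,2]>40)
n,l,st,c=cv2.connectedComponentsWithStats(red.astype(np.uint8)); k=1+np.argmax(st[1:,4]); print("red",st[k])
h=cv2.findContours((l==k).astype(np.uint8),0,1)[0][0]; q=cv2.approxPolyDP(h,6,True)[:,0]
for u in q: print(u,back(p,u,.04)[:2].round(3),back(p,u,.0)[:2].round(3))
E
python3 fit.py
```

```text
clip [353.77777778 260.22222222] rib seen [ 0.523  -0.0712] fit [ 0.5351 -0.0713 -0.0768] cost 73.4 1030.0 rib from fit [ 0.5221 -0.0703] block [ 0.571 -0.074]
   scene rib pred [304.3 230.2] block top [293.  238.4]
clip [312.5 263.5] rib seen [0.5155 0.0112] fit [0.5273 0.0121 0.1301] cost 74.54117647058823 1027.0 rib from fit [0.5144 0.0105] block [0.563  0.0168]
   scene rib pred [333.3 237.1] block top [326.4 246.7]
clip [266.88461538 266.15384615] rib seen [0.5092 0.1017] fit [0.5212 0.1034 0.1098] cost 76.56470588235294 1031.0 rib from fit [0.5082 0.102 ] block [0.557  0.1074]
   scene rib pred [367.3 245.8] block top [361. 256.]
scene white [294.33333333 224.33333333] 105
scene white [303.58823529 231.64705882] 17
scene white [332.70588235 238.52941176] 17
scene white [366.63157895 247.26315789] 19
red [ 112  207   80   96 6944]
[120 207] [0.625 0.4  ] [0.632 0.416]
[112 300] [0.439 0.405] [0.439 0.422]
[186 301] [0.439 0.26 ] [0.438 0.27 ]
[191 212] [0.617 0.257] [0.624 0.268]
```

```bash
cat > go.py <<'E'
import sys,numpy as np
from cell import r
from scipy.spatial.transform import Rotation as R
def plan(x,y,z,yaw,flip=False):
    s=r.get_state(); A=R.from_rotvec(s["ee_rot"]); 
    outs=[]
    for f in (0,np.pi):
        B=R.from_euler('z',yaw+f)*R.from_euler('x',np.pi)
        outs.append((A.inv()*B).as_rotvec())
    d=np.array([x,y,z])-s["ee_pos"]
    outs.sort(key=np.linalg.norm); t=outs[0]
    print("clock %.2f pos"%s["clock"],s["ee_pos"].round(4),"F",s["ft_force"].round(2),"gap %.4f"%s["finger_gap"],"j",s["joints"].round(2))
    print("shift in current tool mm",(A.inv().apply(d)*1000).round(1),"after turn mm",((A*R.from_rotvec(t)).inv().apply(d)*1000).round(1),"turn",t.round(4), "other",outs[1].round(2))
if __name__=="__main__": plan(*map(float,sys.argv[1:5]))
E
python3 go.py 0.508 0.102 0.245 0.11
```

```text
clock 0.70 pos [ 0.2039 -0.4838  0.4047] F [-0.2   0.2   0.64] gap 0.0854 j [-1.4   0.31  1.5   0.    1.33 -0.22]
shift in current tool mm [ 507.8 -421.7  159.7] after turn mm [ 366.6 -548.9  159.7] turn [-0.     -0.      0.2888] other [ 0.   -0.   -2.85]
```

>>> drive_tool:
  motion: [1,0,0,0,0,0,0.096,1,0,0,0,0,0,0.096,1,0,0,0,0,0,0.096,1,24,-36,0,0,0,0,1,24,-36,0,0,0,0,1,24,-36,0,0,0,0,1,24,-36,0,0,0,0,1,24,-36,0,0,0,0,1,24,-36,0,0,0,0,1,24,-36,0,0,0,0]
  force: 40

```text
clock: 1.7
ee_pos: [0.3433, -0.2131, 0.4049]
ee_rot: [3.136, 0.173, 0.001]
ft_force: [1.3, -0.2, -0.7]
finger_gap: 0.0002
```

```bash
python3 go.py 0.508 0.102 0.235 0.11
```

```text
clock 1.70 pos [ 0.3433 -0.2131  0.4049] F [ 1.28 -0.24 -0.66] gap 0.0002 j [-0.85  0.04  1.83  0.    1.27  0.61]
shift in current tool mm [ 198.3 -295.1  169.8] after turn mm [ 198.3 -295.1  169.9] turn [ 0.0005 -0.0004  0.0004] other [ 0.    0.   -3.14]
```

>>> drive_tool:
  motion: [1,25,-37,15,0,0,0,1,25,-37,15,0,0,0,1,25,-37,20,0,0,0,1,25,-37,20,0,0,0,1,25,-37,20,0,0,0,1,25,-37,20,0,0,0,1,25,-37,25,0,0,0,1,23.3,-36.1,25,0,0,0,1,0,0,10,0,0,0,1,0,0,0,0,0,0]

```text
clock: 2.7
ee_pos: [0.5066, 0.1, 0.2338]
ee_rot: [-3.137, -0.177, 0.005]
ft_force: [0.0, -0.1, 0.4]
finger_gap: 0.0002
```

```bash
python3 go.py 0.508 0.102 0.215 0.11
python3 - <<'E'
from cell import r
import cv2,numpy as np
F=[]
for i in range(6):
    p=r.capture("scene" if i%2 else "top"); F.append(r.get_state()["ft_force"]); 
    if i<2: cv2.imwrite(f"pics/p{i}.png",p["color"])
print(np.mean(F,0),np.std(F,0))
a=cv2.imread("pics/p0.png")[180:330,220:400]; b=cv2.imread("pics/p1.png")[150:300,250:430]
cv2.imwrite("pics/p01.png",cv2.resize(np.hstack([a,b]),None,fx=2.2,fy=2.2,interpolation=cv2.INTER_CUBIC))
E
```

```text
clock 2.70 pos [0.5066 0.1    0.2338] F [ 0.05 -0.07  0.42] gap 0.0002 j [-0.03  0.5   1.72 -0.    0.93  1.43]
shift in current tool mm [ 1.7 -1.9 18.8] after turn mm [ 1.6 -1.9 18.8] turn [-0.0003  0.0031  0.0025] other [-0.   -0.   -3.14]
[ 0.27668544 -0.14599026  0.28187467] [0.14537111 0.62278432 0.78606899]
```

View pics/p01.png

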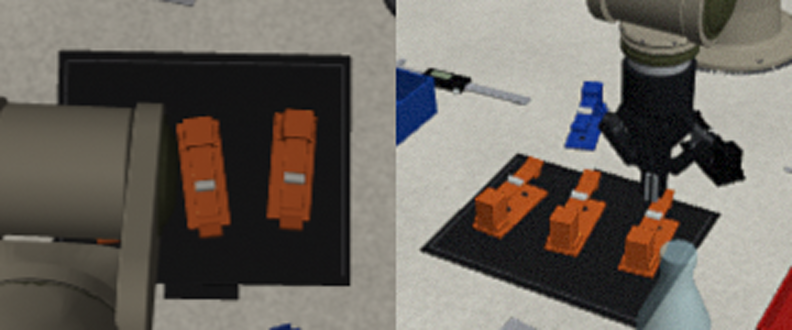

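>>> drive_tool:
  motion: [1,1.6,-1.9,5,0,0,0,1,0,0,5,0,0,0,1,0,0,3,0,0,0,1,0,0,1,0,0,0,1,0,0,1,0,0,0,1,0,0,1,0,0,0,1,0,0,1,0,0,0,1,0,0,1,0,0,0,1,0,0,0,0,0,0,1,0,0,0,0,0,0]

```text
clock: 4.0
ee_pos: [0.5083, 0.1016, 0.2173]
ee_rot: [3.137, 0.174, 0.0]
ft_force: [0.3, 0.8, -0.1]
finger_gap: 0.0003
```

```bash
cat > avg.py <<'E'
from cell import r
import numpy as np
F=[];Z=[]
for i in range(5):
    r.capture("scene"); s=r.get_state(); F.append(s["ft_force"]);Z.append(s["ee_pos"])
print("clock",s["clock"],"F",np.mean(F,0).round(2),"sd",np.std(F,0).round(2),"pos",np.mean(Z,0).round(5),np.std(Z,0)[2].round(5))
E
python3 avg.py
```

```text
clock 4.25 F [-0.06 -0.2   0.29] sd [0.32 0.41 0.46] pos [0.50833 0.10158 0.21732] 1e-05
```

>>> drive_tool:
  motion: [1,0,0,1,0,0,0,1,0,0,1,0,0,0,1,0,0,0.5,0,0,0,1,0,0,0,0,0,0,1,0,0,0,0,0,0,1,0,0,0,0,0,0,1,0,0,0,0,0,0,1,0,0,0,0,0,0,1,0,0,0,0,0,0,1,0,0,0,0,0,0]

```text
clock: 5.25
ee_pos: [0.5083, 0.1016, 0.2148]
ee_rot: [-3.137, -0.174, 0.0]
ft_force: [-2.4, 0.7, 5.1]
finger_gap: -0.0001
```

```bash
python3 avg.py
```

```text
clock 5.5 F [-2.75 -0.5   4.22] sd [0.53 0.26 0.16] pos [0.50831 0.1016  0.21478] 0.0
```

>>> drive_tool:
  motion: [1,0,0,1,0,0,0,1,0,0,1,0,0,0,1,0,0,0,0,0,0,1,0,0,0,0,0,0,1,0,0,0,0,0,0,1,0,0,0,0,0,0,1,0,0,0,0,0,0,1,0,0,0,0,0,0,1,0,0,0,0,0,0,1,0,0,0,0,0,0]

```text
clock: 6.5
ee_pos: [0.5083, 0.1016, 0.213]
ee_rot: [3.137, 0.174, -0.0]
ft_force: [-4.6, 0.2, 7.3]
finger_gap: 0.0001
```

```bash
python3 go.py 0.5145 0.0105 0.224 0.13
```

```text
clock 6.50 pos [0.5083 0.1016 0.213 ] F [-4.59  0.16  7.28] gap 0.0001 j [-0.03  0.54  1.73 -0.    0.88  1.43]
shift in current tool mm [ -3.9  91.2 -11. ] after turn mm [ -5.7  91.2 -11. ] turn [ 0.      0.0001 -0.0191] other [ 0.   -0.    3.12]
```

>>> drive_tool:
  motion: [1,0,0,-6,0,0,0,1,0,0,-10,0,0,-0.019,1,-1,22,0,0,0,0,1,-1,23,0,0,0,0,1,-1,23,0,0,0,0,1,-2,23,0,0,0,0,1,0,0,5,0,0,0,1,0,0,2.7,0,0,0,1,0,0,2,0,0,0,1,0,0,0,0,0,0]

```text
clock: 7.5
ee_pos: [0.515, 0.0115, 0.2188]
ee_rot: [-3.135, -0.206, 0.001]
ft_force: [0.2, -0.5, 0.4]
finger_gap: -0.0001
```

```bash
python3 avg.py; python3 go.py 0.5145 0.0105 0.2148 0.13
```

```text
clock 7.75 F [0.4  0.36 0.13] sd [0.51 0.48 0.39] pos [0.51513 0.01121 0.21912] 8e-05
clock 7.75 pos [0.5152 0.011  0.2192] F [-0.42 -0.51  0.17] gap -0.0002 j [-0.21  0.52  1.73  0.    0.89  1.23]
shift in current tool mm [-0.7  0.4  4.4] after turn mm [-0.7  0.4  4.4] turn [ 0.0001 -0.0002  0.0003] other [ 0.    0.   -3.14]
```

>>> drive_tool:
  motion: [1,-0.5,0.3,1.2,0,0,0,1,0,0,1,0,0,0,1,-0.2,0,1,0,0,0,1,-0.2,0,1,0,0,0,1,0,0,0,0,0,0,1,0,0,0,0,0,0,1,0,0,0,0,0,0,1,0,0,0,0,0,0,1,0,0,0,0,0,0,1,0,0,0,0,0,0]

```text
clock: 8.75
ee_pos: [0.5143, 0.0103, 0.215]
ee_rot: [3.135, 0.204, 0.0]
ft_force: [-0.4, 0.7, 5.1]
finger_gap: 0.0003
```

```bash
python3 avg.py
```

```text
clock 9.0 F [-0.96  0.9   5.15] sd [0.16 0.37 0.54] pos [0.51432 0.0103  0.21494] 1e-05
```

>>> drive_tool:
  motion: [1,-0.2,0,0.8,0,0,0,1,-0.2,0,0.8,0,0,0,1,0,0,0,0,0,0,1,0,0,0,0,0,0,1,0,0,0,0,0,0,1,0,0,0,0,0,0,1,0,0,0,0,0,0,1,0,0,0,0,0,0,1,0,0,0,0,0,0,1,0,0,0,0,0,0]

```text
clock: 10.0
ee_pos: [0.5141, 0.0103, 0.2137]
ee_rot: [3.135, 0.204, 0.001]
ft_force: [-1.4, 0.7, 7.7]
finger_gap: -0.0001
```

```bash
python3 go.py 0.5225 -0.0708 0.219 -0.077
```

```text
clock 10.00 pos [0.5141 0.0103 0.2137] F [-1.39  0.67  7.73] gap -0.0001 j [-0.21  0.53  1.74  0.    0.87  1.23]
shift in current tool mm [-2.1 81.5 -5.3] after turn mm [14.7 80.2 -5.3] turn [ 1.000e-04 -9.000e-04  2.068e-01] other [ 0.    0.   -2.93]
```

>>> drive_tool:
  motion: [1,0,0,-6,0,0,0,1,0,0,-10,0,0,0.1,1,0,0,0,0,0,0.107,1,4,20,0,0,0,0,1,4,20,0,0,0,0,1,4,20,0,0,0,0,1,2.7,20.2,0,0,0,0,1,0,0,7,0,0,0,1,0,0,3,0,0,0,1,0,0,0,0,0,0]

```text
clock: 11.0
ee_pos: [0.5221, -0.07, 0.2185]
ee_rot: [-3.139, 0.12, 0.003]
ft_force: [-0.3, -0.1, 0.0]
finger_gap: 0.0001
```

```bash
python3 avg.py; python3 go.py 0.5225 -0.0708 0.2135 -0.077
```

```text
clock 11.25 F [-0.4  -0.11 -0.32] sd [0.36 0.55 0.25] pos [ 0.52233 -0.07019  0.21923] 0.0002
clock 11.25 pos [ 0.5224 -0.0704  0.2194] F [-0.31  0.18 -0.18] gap -0.0003 j [-0.36  0.54  1.7   0.    0.9   1.29]
shift in current tool mm [0.1 0.4 5.9] after turn mm [0.1 0.4 5.9] turn [ 0.     -0.0002  0.0005] other [ 0.    0.   -3.14]
```

Down 5 mm to about 0.2146, which should give about 2.5 N if this is the soft one.

>>> drive_tool:
  motion: [1,0.1,0.3,1,0,0,0,1,0,0,1,0,0,0,1,0,0,1,0,0,0,1,-0.2,0,1,0,0,0,1,-0.2,0,0.8,0,0,0,1,0,0,0,0,0,0,1,0,0,0,0,0,0,1,0,0,0,0,0,0,1,0,0,0,0,0,0,1,0,0,0,0,0,0]

```text
clock: 12.25
ee_pos: [0.5221, -0.0711, 0.2145]
ee_rot: [3.139, -0.121, 0.0]
ft_force: [0.7, 2.0, 2.6]
finger_gap: 0.0002
```

```bash
python3 avg.py
```

```text
clock 12.5 F [0.02 0.97 3.28] sd [0.38 0.61 0.31] pos [ 0.52207 -0.07112  0.2145 ] 1e-05
```

>>> drive_tool:
  motion: [1,-0.2,0,1,0,0,0,1,-0.2,0,1,0,0,0,1,-0.2,0,1,0,0,0,1,-0.2,0,1,0,0,0,1,0,0,0.5,0,0,0,1,0,0,0,0,0,0,1,0,0,0,0,0,0,1,0,0,0,0,0,0,1,0,0,0,0,0,0,1,0,0,0,0,0,0]

```text
clock: 13.5
ee_pos: [0.5215, -0.0711, 0.2104]
ee_rot: [3.139, -0.121, 0.003]
ft_force: [0.4, 0.8, 7.5]
finger_gap: 0.0003
```

```bash
python3 go.py 0.571 -0.074 0.30 -0.077
```

```text
clock 13.50 pos [ 0.5215 -0.0711  0.2104] F [0.43 0.78 7.51] gap 0.0003 j [-0.36  0.55  1.7   0.    0.88  1.29]
shift in current tool mm [ 49.7  -0.9 -89.5] after turn mm [ 49.5  -0.9 -89.6] turn [ 0.0002 -0.0016 -0.0003] other [-0.   -0.    3.14]
```

>>> drive_tool:
  motion: [1,0,0,-8,0,0,0,1,0,0,-30,0,0,0,-1,0,0,-40,0,0,0,-1,0,0,-40,0,0,0,-1,-40,0,-30,0,0,0,-1,-40,0,0,0,0,0,-1,-40,0,0,0,0,0,-1,-30,0,0,0,0,0,-1,0,0,0,0,0,0,-1,0,0,0,0,0,0]
  force: 40

```text
clock: 14.5
ee_pos: [0.3716, -0.0596, 0.3583]
ee_rot: [3.139, -0.122, 0.001]
ft_force: [-0.1, -0.1, 0.2]
finger_gap: 0.0854
```

```bash
python3 go.py 0.571 -0.074 0.21 -0.077; python3 fit.py
python3 - <<'E'
from cell import r
import cv2
cv2.imwrite("pics/t3.png",r.capture("top")["color"])
E
```

```text
clock 14.50 pos [ 0.3716 -0.0596  0.3583] F [-0.05 -0.12  0.21] gap 0.0854 j [-0.47  0.03  1.97 -0.    1.14  1.18]
shift in current tool mm [199.8  -1.2 148.4] after turn mm [199.9  -1.  148.3] turn [ 0.0004 -0.0006 -0.0007] other [-0.   -0.    3.14]
clip [353.7 260.4] rib seen [ 0.5227 -0.071 ] fit [ 0.5345 -0.0714 -0.0705] cost 71.65882352941176 1030.0 rib from fit [ 0.5215 -0.0705] block [ 0.5704 -0.0739]
   scene rib pred [304.4 230.1] block top [293.2 238.3]
clip [312.75862069 263.65517241] rib seen [0.5152 0.0106] fit [0.5265 0.0121 0.1293] cost 76.60392156862746 1033.0 rib from fit [0.5136 0.0104] block [0.5622 0.0167]
   scene rib pred [333.4 236.9] block top [326.5 246.6]
clip [267.         266.07407407] rib seen [0.5094 0.1015] fit [0.5212 0.1034 0.1124] cost 75.6392156862745 1036.0 rib from fit [0.5083 0.102 ] block [0.5569 0.1075]
   scene rib pred [367.3 245.8] block top [361.1 256. ]
scene white [294.33333333 224.33333333] 105
scene white [303.82352941 231.41176471] 17
scene white [332.88888889 238.5       ] 18
scene white [366.55555556 247.16666667] 18
red [ 112  207   80   96 6950]
[120 207] [0.625 0.4  ] [0.632 0.416]
[112 300] [0.439 0.405] [0.439 0.422]
[186 301] [0.439 0.26 ] [0.438 0.27 ]
[191 212] [0.617 0.257] [0.624 0.268]
```

View pics/t3.png

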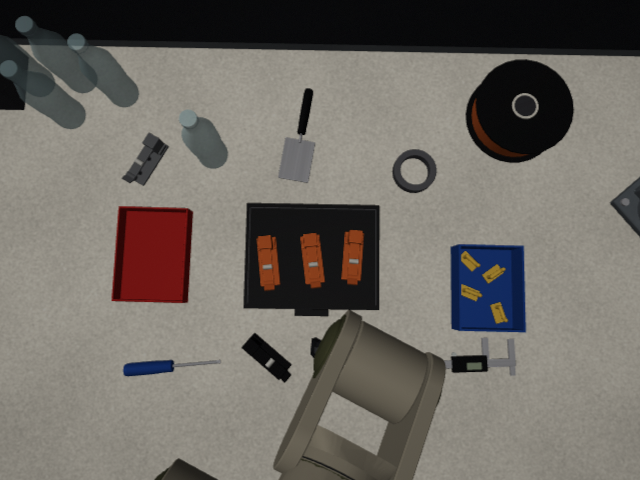

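The picture shows the clips still at (267,262), (313,260) and (353,256), so nothing moved. The right one gave about 6.8 mm at 7.5 N, so it's the soft one. I'll grasp its block.

>>> drive_tool:
  motion: [-1,40,0,24,0,0,0,-1,40,0,24,0,0,0,-1,40,0,24,0,0,0,-1,40,-0.5,24,0,0,0,-1,39.5,-0.5,22,0,0,0,-1,0,0,15,0,0,0,-1,0,0,10,0,0,0,-1,0,0,5,0,0,0,-1,0,0,0,0,0,0,-1,0,0,0,0,0,0]

```text
clock: 15.65
ee_pos: [0.5706, -0.0739, 0.2109]
ee_rot: [3.139, -0.121, 0.002]
ft_force: [-0.2, 0.5, 0.5]
finger_gap: 0.0856
```

```bash
python3 go.py 0.5706 -0.074 0.19 -0.0735
python3 - <<'E'
from cell import r
import cv2
cv2.imwrite("pics/s4.png",cv2.resize(r.capture("scene")["color"][130:300,230:430],None,fx=3.5,fy=3.5))
E
```

```text
clock 15.65 pos [ 0.5706 -0.0739  0.2109] F [-0.15  0.49  0.45] gap 0.0856 j [-0.33  0.64  1.55  0.    0.95  1.32]
shift in current tool mm [-0.1  0.1 20.9] after turn mm [-0.   0.1 20.9] turn [ 0.0003 -0.0013 -0.0038] other [-0.   -0.    3.14]
```

View pics/s4.png

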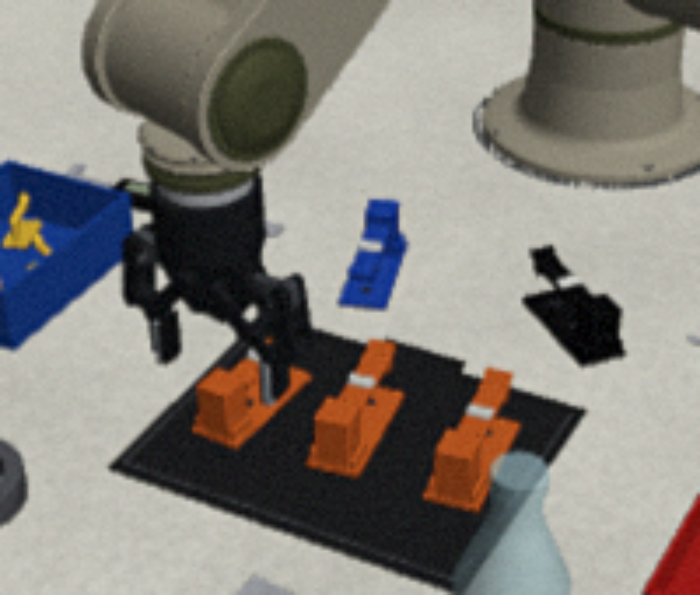

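The open fingers straddle the right clip's block in the crop, clear of the middle clip. Down 20 mm and close.

>>> drive_tool:
  motion: [-1,0,0,10,0,0,0,-1,0,0,8,0,0,0,-1,0,0,2,0,0,0,-1,0,0,0,0,0,0,1,0,0,0,0,0,0,1,0,0,0,0,0,0,1,0,0,0,0,0,0,1,0,0,0,0,0,0,1,0,0,0,0,0,0,1,0,0,0,0,0,0]
  force: 40

```text
clock: 16.7
ee_pos: [0.5708, -0.0739, 0.1902]
ee_rot: [3.139, -0.121, 0.001]
ft_force: [-0.1, 0.3, 3.1]
finger_gap: 0.0254
```

```bash
python3 go.py 0.5706 -0.074 0.30 -0.0735
```

```text
clock 16.70 pos [ 0.5708 -0.0739  0.1902] F [-0.05  0.29  3.05] gap 0.0254 j [-0.33  0.67  1.56  0.    0.91  1.32]
shift in current tool mm [-1.000e-01  1.000e-01 -1.098e+02] after turn mm [-2.000e-01  1.000e-01 -1.098e+02] turn [ 0.0001 -0.0006 -0.0037] other [-0.   -0.    3.14]
```

>>> drive_tool:
  motion: [1,0,0,-5,0,0,0,1,0,0,-15,0,0,0,1,0,0,-25,0,0,0,1,0,0,-30,0,0,0,1,0,0,-30,0,0,0,1,0,0,-10,0,0,0,1,0,0,0,0,0,0,1,0,0,0,0,0,0,1,0,0,0,0,0,0,1,0,0,0,0,0,0]

```text
clock: 17.7
ee_pos: [0.5706, -0.0739, 0.3038]
ee_rot: [-3.139, 0.121, 0.003]
ft_force: [0.3, 0.3, -1.5]
finger_gap: 0.0256
```

```bash
python3 go.py 0.565 0.331 0.30 0
python3 - <<'E'
from cell import r
from h import *
ps=r.capture("scene")
cv2.imwrite("pics/s5.png",ps["color"])
pt=r.capture("top")
for d in r.trace(pt,"bottle")[:2]: print(d["rect"],d["confidence"])
print("bottle base top-cam",back(pt,(212,153),0)[:2], "cap",back(pt,(188,118),.213)[:2])
print("scene base",back(ps,(374,345),0)[:2],"cap",back(ps,(378,266),.213)[:2])
# tray pose fit: rim corners
hs=cv2.cvtColor(pt["color"],cv2.COLOR_BGR2HSV)
red=((hs[...,1]>180)&((hs[...,0]<4)|(hs[...,0]>175))&(hs[...,2]>40)); red[:, 230:]=0
M=red.astype(float)
def tm(q,S=4):
    m=np.zeros((1920,2560),np.uint8); Rz=R.from_euler('z',q[2]).as_matrix()
    u=proj(pt,box(-95,95,-70,70,0,40)@Rz.T+[q[0],q[1],0]); cv2.fillConvexPoly(m,np.round(cv2.convexHull(((u+.5)*S-.5).astype(np.float32))).astype(np.int32),255)
    return cv2.resize(m,(640,480),interpolation=cv2.INTER_AREA)/255.
f=lambda q:np.abs(tm(q)-M)[190:320,95:215].sum()
q0=np.array([.531,.331,0]);o=minimize(f,q0,method="Nelder-Mead",options=dict(initial_simplex=q0+np.vstack([np.zeros(3),np.diag([.008,.008,.05])])))
print("tray",o.x,o.fun,M.sum())
E
```

```text
clock 17.70 pos [ 0.5706 -0.0739  0.3038] F [ 0.31  0.25 -1.47] gap 0.0256 j [-0.33  0.52  1.47  0.    1.15  1.32]
shift in current tool mm [ -36.8 -403.2    4.1] after turn mm [  -5.6 -404.9    3.8] turn [-0.0006  0.0021 -0.0773] other [0.   0.   3.06]
[179.5, 112.1, 49.4, 54.9] 0.78
bottle base top-cam [0.75177546 0.22817185] cap [0.74722528 0.22391302]
scene base [0.75232462 0.22907843] cap [0.75397287 0.22717628]
tray [ 0.53199218  0.33596216 -0.02346922] 283.69019607843137 6950.0
```

View pics/s5.png

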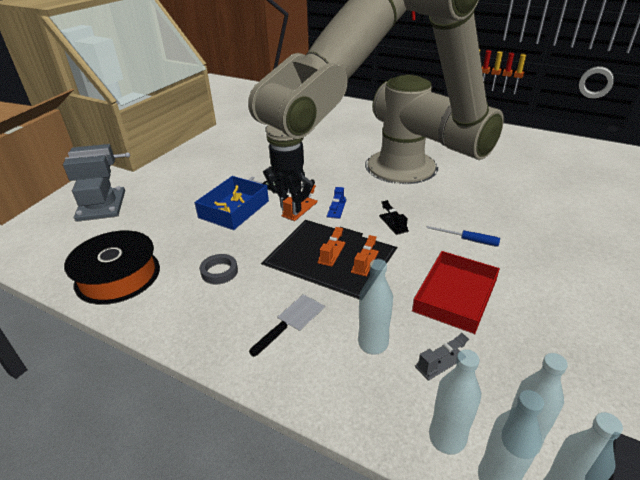

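>>> drive_tool:
  motion: [1,0,0,0,0,0,-0.057,1,-1.2,-20,0,0,0,0,1,-1.2,-36,0,0,0,0,1,-1.2,-38,0,0,0,0,1,-1.2,-38,0,0,0,0,1,-1.2,-38,0,0,0,0,1,-1.2,-38,0,0,0,0,1,-1.2,-38,0,0,0,0,1,-1.2,-38,0,0,0,0,1,-1.2,-38,0,0,0,0]

```text
clock: 18.85
ee_pos: [0.5661, 0.2499, 0.3048]
ee_rot: [3.141, -0.032, -0.0]
ft_force: [0.2, -1.3, -0.8]
finger_gap: 0.0251
```

```bash
python3 go.py 0.565 0.332 0.26 -0.02
```

```text
clock 18.85 pos [0.5661 0.2499 0.3048] F [ 0.18 -1.28 -0.78] gap 0.0251 j [ 0.23  0.6   1.33 -0.    1.21  1.82]
shift in current tool mm [ -2.8 -82.1  44.8] after turn mm [ -2.8 -82.1  44.8] turn [ 0.0001  0.0002 -0.0001] other [ 0.   -0.    3.14]
```

>>> drive_tool:
  motion: [1,-1,-34,0,0,0,0,1,-1,-32,0,0,0,0,1,-0.8,-14,0,0,0,0,1,0,0,20,0,0,0,1,0,0,20,0,0,0,1,0,0,5,0,0,0,1,0,0,0,0,0,0,1,0,0,0,0,0,0,1,0,0,0,0,0,0,1,0,0,0,0,0,0]

```text
clock: 19.85
ee_pos: [0.5653, 0.3283, 0.2608]
ee_rot: [-3.141, 0.032, -0.002]
ft_force: [-0.4, -0.3, -1.0]
finger_gap: 0.0259
```

```bash
python3 go.py 0.565 0.332 0.1922 -0.02
python3 - <<'E'
from cell import r
import cv2
cv2.imwrite("pics/s6.png",cv2.resize(r.capture("scene")["color"][150:350,330:560],None,fx=3,fy=3))
E
```

```text
clock 19.85 pos [0.5653 0.3283 0.2608] F [-0.35 -0.27 -0.99] gap 0.0259 j [ 0.35  0.72  1.24 -0.    1.18  1.94]
shift in current tool mm [-0.5 -3.7 68.6] after turn mm [-0.4 -3.7 68.6] turn [-0.0005 -0.0013 -0.0003] other [-0.    0.    3.14]
```

View pics/s6.png

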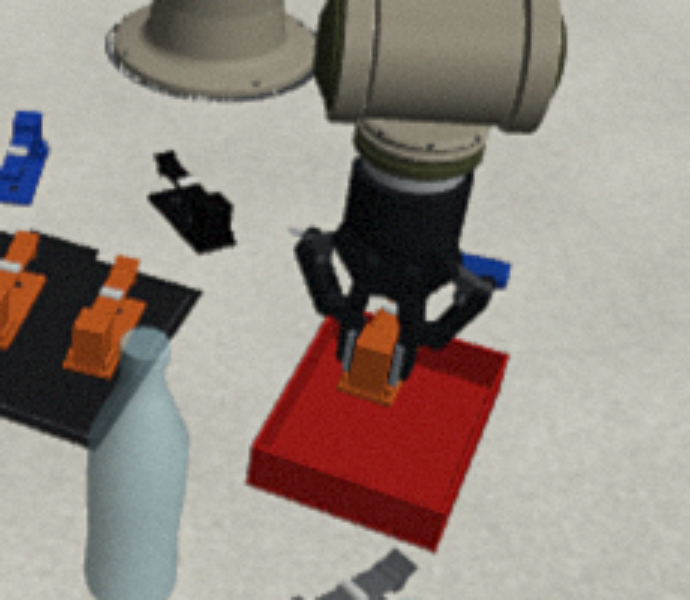

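The held clip hangs level over the tray, centred around (375,355) in the crop. Lowering.

>>> drive_tool:
  motion: [1,-0.4,-2,15,0,0,0,1,0,-1,15,0,0,0,1,0,-0.7,15,0,0,0,1,0,0,10,0,0,0,1,0,0,6,0,0,0,1,0,0,2,0,0,0,1,0,0,1,0,0,0,1,0,0,1,0,0,0,1,0,0,0,0,0,0,1,0,0,0,0,0,0]

```text
clock: 20.9
ee_pos: [0.5649, 0.332, 0.1953]
ee_rot: [-3.141, 0.032, -0.001]
ft_force: [-0.9, 0.0, -1.0]
finger_gap: 0.0254
```

```bash
python3 avg.py; python3 go.py 0.565 0.332 0.1922 -0.02
```

```text
clock 21.15 F [ 0.05 -0.15 -0.61] sd [0.8  0.46 0.36] pos [0.56489 0.33202 0.19517] 8e-05
clock 21.15 pos [0.5649 0.332  0.1951] F [ 1.47 -0.7  -0.6 ] gap 0.0253 j [0.35 0.81 1.27 0.   1.06 1.94]
shift in current tool mm [0.1 0.  2.9] after turn mm [0.1 0.  2.9] turn [-0.     -0.0001 -0.0002] other [-0.    0.    3.14]
```

>>> drive_tool:
  motion: [1,0,0,0.7,0,0,0,1,0,0,0.7,0,0,0,1,0,0,0.7,0,0,0,1,0,0,0.5,0,0,0,1,0,0,0.3,0,0,0,1,0,0,0,0,0,0,1,0,0,0,0,0,0,1,0,0,0,0,0,0,1,0,0,0,0,0,0,1,0,0,0,0,0,0]

```text
clock: 22.15
ee_pos: [0.5649, 0.332, 0.1921]
ee_rot: [-3.141, 0.032, -0.0]
ft_force: [-0.5, 0.1, -1.5]
finger_gap: 0.0254
```

```bash
python3 avg.py
```

```text
clock 22.4 F [-0.14  0.08 -0.98] sd [0.44 0.53 0.67] pos [0.56487 0.33201 0.19207] 1e-05
```

>>> drive_tool:
  motion: [1,0,0,0.4,0,0,0,1,0,0,0.4,0,0,0,1,0,0,0.3,0,0,0,1,0,0,0,0,0,0,1,0,0,0,0,0,0,1,0,0,0,0,0,0,1,0,0,0,0,0,0,1,0,0,0,0,0,0,1,0,0,0,0,0,0,1,0,0,0,0,0,0]

```text
clock: 23.4
ee_pos: [0.5649, 0.332, 0.1912]
ee_rot: [-3.141, 0.032, -0.0]
ft_force: [-2.0, -1.7, 5.6]
finger_gap: 0.0253
```

```bash
python3 avg.py
```

```text
clock 23.65 F [-2.36 -0.89  5.42] sd [0.47 0.49 0.55] pos [0.56489 0.33202 0.19124] 2e-05
```

Contact with the floor at 5 N. Opening half-way and lifting.

>>> drive_tool:
  motion: [0,0,0,-0.3,0,0,0,0,0,0,0,0,0,0,0,0,0,0,0,0,0,0,0,0,0,0,0,0,0,0,0,0,0,0,0,0,0,0,-5,0,0,0,0,0,0,-20,0,0,0,0,0,0,-30,0,0,0,0,0,0,-40,0,0,0,0,0,0,-40,0,0,0]

```text
clock: 24.65
ee_pos: [0.5647, 0.3319, 0.328]
ee_rot: [3.141, -0.032, -0.0]
ft_force: [0.8, -0.2, 0.5]
finger_gap: 0.0425
```

```bash
python3 go.py 0.38 0.2 0.34 -0.02
```

```text
clock 24.65 pos [0.5647 0.3319 0.328 ] F [ 0.78 -0.22  0.52] gap 0.0425 j [0.35 0.66 1.16 0.   1.32 1.94]
shift in current tool mm [-182.   135.6  -12. ] after turn mm [-182.   135.6  -12. ] turn [ 0.0001  0.0002 -0.0003] other [ 0.   -0.    3.14]
```

>>> drive_tool:
  motion: [0,-25,0,-5,0,0,0,0,-35,0,-5,0,0,0,0,-35,0,0,0,0,0,0,-35,0,0,0,0,0,0,-35,10,0,0,0,0,0,-15,30,0,0,0,0,0,0,30,0,0,0,0,0,0,30,0,0,0,0,0,0,30,0,0,0,0,0,0,0,0,0,0,0]

```text
clock: 25.65
ee_pos: [0.3822, 0.2036, 0.3368]
ee_rot: [3.141, -0.036, 0.001]
ft_force: [1.1, 0.7, 0.1]
finger_gap: 0.0429
```

```bash
python3 go.py 0.38 0.2 0.34 -0.02; python3 fit.py | head -12
python3 - <<'E'
from cell import r
from h import *
a=r.capture("top");b=r.capture("scene")
cv2.imwrite("pics/t7.png",a["color"]);cv2.imwrite("pics/s7.png",b["color"])
m=clipmask(a,.529,.3327,-.02,.004)>.5; o=orange(a,40)[195:320,100:205]; mm=m[195:320,100:205]
print("IoU in tray",(o&mm).sum()/(o|mm).sum(),o.sum(),mm.sum())
E
```

```text
clock 25.65 pos [0.3822 0.2036 0.3368] F [1.14 0.73 0.1 ] gap 0.0429 j [ 0.22  0.18  1.86 -0.    1.1   1.81]
shift in current tool mm [-2.1  3.7 -3.2] after turn mm [-2.1  3.7 -3.2] turn [ 0.0003 -0.0007 -0.003 ] other [-0.   -0.    3.14]
clip [312.75862069 263.65517241] rib seen [0.5152 0.0106] fit [0.5269 0.0121 0.1249] cost 77.58431372549019 1034.0 rib from fit [0.514  0.0105] block [0.5626 0.0166]
   scene rib pred [333.4 237. ] block top [326.4 246.6]
clip [267.         266.07407407] rib seen [0.5094 0.1015] fit [0.5212 0.1034 0.1124] cost 76.6392156862745 1037.0 rib from fit [0.5083 0.102 ] block [0.5569 0.1075]
   scene rib pred [367.3 245.8] block top [361.1 256. ]
scene white [294.33333333 224.33333333] 105
scene white [332.88888889 238.5       ] 18
scene white [366.42105263 247.05263158] 19
red [ 112  207   80   96 5816]
[120 207] [0.625 0.4  ] [0.632 0.416]
[112 300] [0.439 0.405] [0.439 0.422]
[186 301] [0.439 0.26 ] [0.438 0.27 ]
[191 212] [0.617 0.257] [0.624 0.268]
IoU in tray 0.8732876712328768 1082 1106
```

View pics/t7.png

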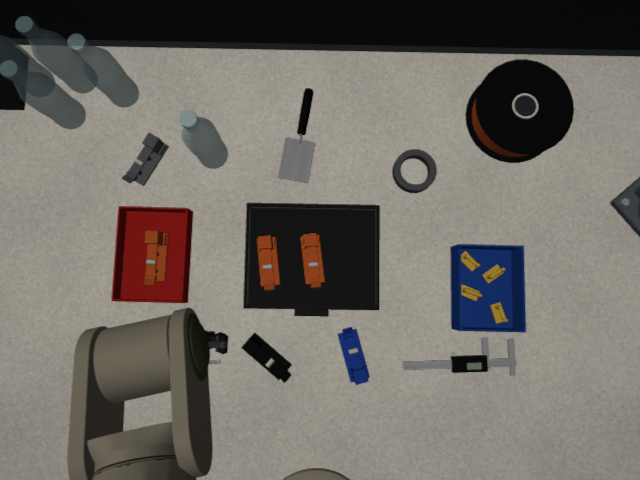

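View pics/s7.png

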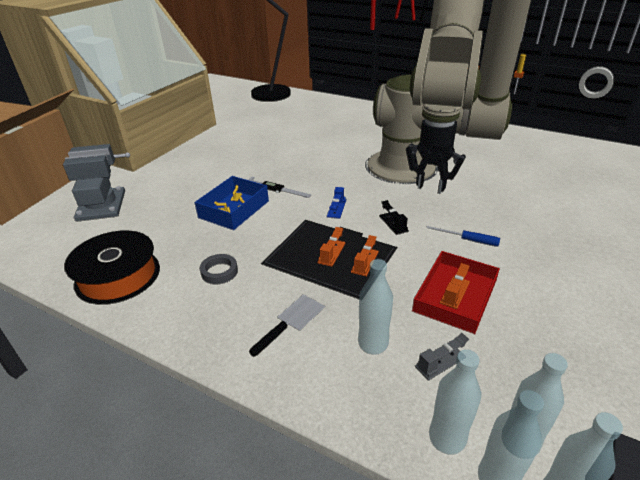

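The soft clip lies flat in the tray at (155,257) in the top view. The two good clips are still at (267,262) and (313,260), the bystanders look unmoved, and the gripper is clear of everything.

```bash
python3 -c "
from cell import r
print(r.job_done())"
```

```text
the job is handed in; nothing more can be done
None
```

The right-hand clip is the soft one. It now lies flat on its back plate in the red tray, and I handed the job in at about 26 s. I pressed the clips from left to right:

| Clip | Downward force | Gave about | Stiffness | Judged |
|---|---|---|---|---|
| Left | 7.3 N | 4 mm | about 2 N/mm | good |
| Middle | 7.7 N | 3.5 mm | about 2 N/mm | good |
| Right | 7.5 N | 6.8 mm | about 1.1 N/mm | soft |

How far each one gave is partly worked out from the expected rib height, because I never saw the exact moment of first contact. Each press first paused about a second at 3 to 5 N, and was then held near full force for 0.5 to 0.8 s.

**Final checks:** In the last pictures the clip in the tray matches the flat pose I predicted, with 87% overlap. The two good clips are within about 1 mm of where they started. The other objects look unmoved, and the gripper is clear and touching nothing.

**Off target:** The left press also pushed sideways with about 4.6 N of friction, so I eased the tool back slightly on the other two. The left clip did not visibly move. Forces were only read at the end of moves and during pauses, so I did not see the peaks in between. No reading went above about 9 N in total.

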